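# Sort connectors and adapters into the compartments of a tray

### The job

Sort the loose connector and the loose coaxial adapters near the grey tray into its three compartments, each with its own kind (connectors, large adapters, small adapters) as shown by the piece that already lies at the far end of each compartment, and move the large adapter that lies wrongly among the connectors to its own kind. Every piece must end down inside its compartment, below the rim, at rest; leave the solder reel, the foam block and the screwdriver where they are.

Things in the scene. Friction and masses are not known exactly. Their poses are not given: they have to be found in the camera images.
- tray: grey open tray, fixed: 150 (x) by 156 (y) by 30 mm high; walls and floor 3 mm. Two dividers along x, 26 mm high, make three compartments 144 mm long (x -72 to +72) and 48 mm wide, with centres at y = -51, 0, +51 mm. Origin: centre of the underside; z up; labels at the -x end, towards the robot. Keep clear of the big instrument behind: from world x = 0.50, y -0.28 to -0.03, 260 mm high.
- connector_sample_mid (a point): D connector with grey metal backshell: 41 mm along x, 33 mm along y, 15 mm high, 30 g. Its two sides (33 mm apart) are parallel from x = -12 to -2 mm, where to hold it; towards +x they taper. This one already lies in its compartment of the tray, near the far (+x) end, and shows where connectors belong. The point is its centre, half-way up.
- large_sample_mid (a point): large coaxial adapter, steel, lying on its side: 31 mm long along its y, 14 mm wide along its x, 12 mm high, about 12 g; it is held across the 14 mm. This one already lies in its compartment, near the far (+x) end, and shows where large adapters belong. The point is its centre, half-way up.
- small_sample_mid (a point): small coaxial adapter, brass, lying on its side: 23 mm long along its y, 10 mm wide along its x, 8 mm high, about 12 g; it is held across the 10 mm. This one already lies in its compartment, near the far (+x) end, and shows where small adapters belong. The point is its centre, half-way up.
- large_a_mid (a point): large coaxial adapter, steel, lying on its side: 31 mm long along its y, 14 mm wide along its x, 12 mm high, about 12 g; it is held across the 14 mm. This one was put in the wrong compartment: it lies across the connectors' compartment, in front of the connector there. The point is its centre, half-way up.
- large_b_mid (a point): large coaxial adapter, steel, lying on its side: 31 mm long along its y, 14 mm wide along its x, 12 mm high, about 12 g; it is held across the 14 mm. It lies on the bench. The point is its centre, half-way up.
- connector_mid (a point): D connector with grey metal backshell: 41 mm along x, 33 mm along y, 15 mm high, 30 g. Its two sides (33 mm apart) are parallel from x = -12 to -2 mm, where to hold it; towards +x they taper. It lies on the bench. The point is its centre, half-way up.
- small_a_mid (a point): small coaxial adapter, brass, lying on its side: 23 mm long along its y, 10 mm wide along its x, 8 mm high, about 12 g; it is held across the 10 mm. It lies on the bench. The point is its centre, half-way up.
- solder_spool_mid (a point): bystander: black-and-white reel of solder standing on its flange, 64 mm across, 40 mm high. The point is its centre, half-way up.
- foam_block_mid (a point): bystander: dark packing-foam block, 60 mm (its x) by 91 mm (its y), 45 mm high, very light. The point is its centre, half-way up.
- screwdriver_mid (a point): bystander: small screwdriver with a blue handle, 120 mm long along its y, 17 mm thick, lying on the bench. The point is its centre, half-way up.

How it is judged:
By the outcome, as a careful person would: the job done as asked, in the order asked, and still so for the second after the job is handed in, with the robot touching nothing.
It also fails if it takes over 64 s, if anything falls off the work surface, if the arm or the gripper's body presses on something with over 40 N, if the wrist force passes 120 N, or if a joint passes its speed limit or range.

### The arm

A 6-joint arm with a two-finger parallel gripper is mounted at the origin on a cart in front of the work surface, level with it; the furniture and walls round the work are solid. World frame = base frame: x ahead of the robot, y to its left, z up, the work surface at z = 0. Lengths are in m, angles in degrees, forces in N, time in s.
With the tool pointing down it reaches from about 0.25 to 0.85 m from the base axis. Payload 12.5 kg.
Tool frame: the origin (TCP) lies midway between the tips of the shut fingers; the grasp point (between the pads) lies 19 mm behind it (env.grip_depth is the distance from the TCP to the grasp point, in m); z points along the fingers, y is the line along which they close (so a half turn about z gives the same grasp; the last joint's range is limited). The gripper opens to 93 mm and grips with 3 to 60 N. Pads are 15 mm wide; open, the fingers measure 128 mm over their backs; the gripper's body (75 mm by 188 mm) begins 65 mm behind the grasp point.
Start: joints at [-80.248, 20.094, 94.641, -0, 65.266, -4.847], TCP at [0.139, -0.532, 0.219] pointing down, gripper open.
Joint ranges: [-157.81, 157.81], [-45, 120.19], [0.68, 151.7], [-89.99, 269.99], [4.06, 180], [-164.3, 164.3]. Speed limits (degrees/s): [127.2, 127.2, 159.86, 180, 180, 180].

### API

Orientations are given as a 3x3 rotation matrix whose columns are the frame's x, y, z axes.
In Python, from station import readout, vision, job_done, env gives the robot as it stands. The module is installed in compiled form; this text tells all that it offers.
- The arm moves only by the tool jog_arm, never from a script. Its argument "series" is a list of rows, each a list of 5 numbers: the shift along the tool's x, y, z in units of 40 mm (1.0 is 40 mm), then the turn about the tool's z in units of 6 degrees (1.0 is 6 degrees), then the closure, from 0 (fully open) to 1 (shut). A call has 1 to 8 rows; each row is the pose to reach, as a shift and turn from the pose commanded when the call began, along the tool's axes at that moment; what a row does not reach only later rows make up. A row lasts 1/12 s, in which the tool goes at most 41.7 mm and 7.16 degrees, less where a joint would pass 70% of its speed; a pose out of reach is approached as far as the arm can. A call with a gripper value outside its range is refused whole. The fingers move at their own pace and stop on an object; "force" is the grip in N (left out, the last holds). Time passes only in rows, so rows that repeat a pose let the fingers close. It gives the time, the measured TCP pose, the force, the opening and the grip force at its end, in the units of the state.
- readout.get_obs(): the state, without advancing time (a new reading comes with each control period).
- vision.camera(name): name is "side" or "top"; returns a dict with "pixels" (420x560x3 uint8, blue, green, red), "K" (3x3 intrinsics, pixels), "camera_from_world" (4x4, takes a point from world to camera coordinates). Camera axes: x right, y down, z forward; pixel columns grow to the right and rows downward; lengths in m; the calibration is good to about 2 mm. A picture is of the moment at which its call begins. There is no depth.
- job_done(): hands the job in; it is judged then, once.
The state is a dict: "clock": time; "joint_pos": joint angles; "joint_velocities": joint speeds; "joint_efforts": joint torques, N m; "ee_pos": TCP position; "eef_rot": TCP orientation; "ft_force": force on the tool from outside, world axes, zero at the start; "ft_torque": the same for the moment, N m; "gripper_width": finger opening in m; "grip_force": force on a finger pad.
Only numpy, scipy, OpenCV 4.12 (cv2) and the standard library are available. Lean on these libraries where they do the work, as an engineer would, in place of code of your own. Each camera call takes 0.05 s, during which the arm holds its last target. There are 200 camera calls.

## Working session

There is one attempt and no reset: what is moved stays moved. The work goes in short steps, Python scripts to look and compute and a tool call to move; the robot and the scene stay as the last step left them, time stands still between calls to the robot, and variables do not carry over. Pictures are saved under pics/ and viewed, at most 13 in all, crops included, and the job is handed in when it is done.

Besides the shell and the picture viewer there is one more tool, called by a JSON object that holds its "method" and its "body", one argument or row to a line. jog_arm: Moves the arm, as the interface text tells. Its arguments: {"type":"object","properties":{"series":{"type":"array"},"force":{"type":"number"}},"required":["series"]}

```bash
mkdir -p pics; cat > h.py <<'E'
import numpy as np,cv2
from station import readout,vision,job_done,env
def cast(c,uv,z):
    M=c["camera_from_world"];R=M[:3,:3];o=-R.T@M[:3,3]
    d=R.T@np.linalg.inv(c["K"])@np.array([uv[0],uv[1],1.]);return o+d*(z-o[2])/d[2]
def proj(c,p):
    q=c["K"]@(c["camera_from_world"]@np.append(p,1))[:3];return q[:2]/q[2]
E
python3 - <<'E'
from h import *
o=readout.get_obs();print(o)
for n in("top","side"):
    c=vision.camera(n);cv2.imwrite(f"pics/{n}0.png",c["pixels"]);print(n,c["K"].round(1).tolist(),c["camera_from_world"].round(3).tolist())
E
```

```text
{'clock': 0.0, 'joint_pos': array([-8.02489659e+01,  2.01225412e+01,  9.46781263e+01, -4.16755391e-04,
        6.52649989e+01, -4.84525577e+00]), 'joint_velocities': array([ 0.01789147,  0.02142458, -0.05768651,  0.00145544,  0.05975444,
       -0.11090375]), 'joint_efforts': array([-1.35293532e-03, -4.97317350e+01, -2.85257775e+01,  6.98238518e-02,
        2.57293938e-02, -1.16915462e-04]), 'ee_pos': array([ 0.13858515, -0.53189043,  0.2181108 ]), 'eef_rot': array([[ 9.67724732e-01,  2.52009530e-01, -2.00621905e-04],
       [ 2.52009593e-01, -9.67724078e-01,  1.12841808e-03],
       [ 9.02254607e-05, -1.14255673e-03, -9.99999343e-01]]), 'ft_force': array([-0.24959805, -0.69878341,  0.25426649]), 'ft_torque': array([-1.97844511e-02,  6.49341036e-05,  4.12303474e-02]), 'grip_force': 0.0, 'gripper_width': 0.09304250385688052}
top [[537.2, 0.0, 285.4], [0.0, 537.2, 207.2], [0.0, 0.0, 1.0]] [[0.029, -1.0, 0.004, -0.3], [-0.99, -0.029, -0.135, 0.48], [0.135, 0.0, -0.991, 1.039], [0.0, 0.0, 0.0, 1.0]]
side [[412.4, 0.0, 277.2], [0.0, 412.4, 208.9], [0.0, 0.0, 1.0]] [[0.933, -0.36, 0.006, -0.573], [-0.196, -0.52, -0.831, -0.008], [0.303, 0.774, -0.556, 0.946], [0.0, 0.0, 0.0, 1.0]]
```

View pics/top0.png

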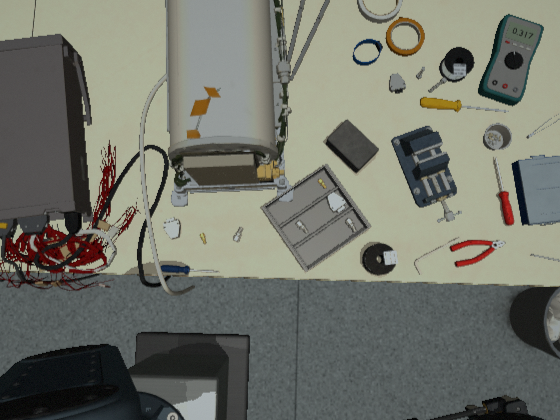

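View pics/side0.png

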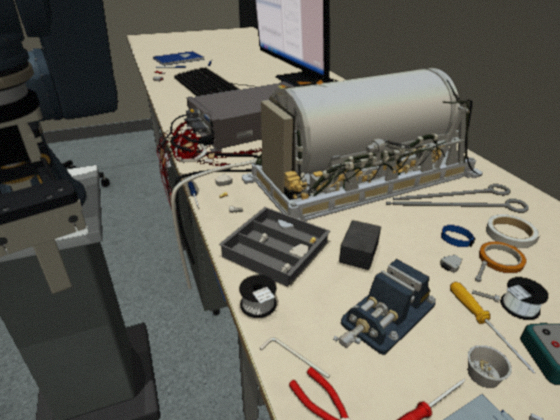

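```bash
python3 - <<'E'
from h import *
c=vision.camera("top");im=c["pixels"]
a=cv2.resize(im[155:285,155:285],None,fx=3,fy=3,interpolation=cv2.INTER_CUBIC)
b=cv2.resize(im[155:285,255:385],None,fx=3,fy=3,interpolation=cv2.INTER_CUBIC)
cv2.imwrite("pics/crop1.png",np.hstack([a,b]))
for n,uv,z in [("trL",(262,208),.03),("trT",(324,165),.03),("trR",(369,224),.03),("trB",(306,270),.03),("conn",(172,229),.0075),("small",(203,238),.004),("large",(238,235),.006),("largeA",(302,226),.009)]:
    print(n,cast(c,uv,z).round(4))
hsv=cv2.cvtColor(im,cv2.COLOR_BGR2HSV)
bg=np.median(hsv[250:270,225:255].reshape(-1,3),0);print("bench",bg,"bgr",np.median(im[250:270,225:255].reshape(-1,3),0))
lab=cv2.cvtColor(im,cv2.COLOR_BGR2LAB).astype(float);lb=np.median(lab[250:270,225:255].reshape(-1,3),0)
d=(np.linalg.norm(lab-lb,axis=2)>14).astype(np.uint8);d[:218]=0;d[252:]=0;d[:,:160]=0;d[:,250:]=0
for k in cv2.findContours(d,0,2)[0]:
    if cv2.contourArea(k)>15: print(cv2.contourArea(k),cv2.minAreaRect(k),cv2.boundingRect(k))
E
```

```text
trL [ 0.4864 -0.2394  0.03  ]
trT [ 0.5778 -0.3618  0.03  ]
trR [ 0.4605 -0.4538  0.03  ]
trB [ 0.3658 -0.3303  0.03  ]
conn [ 0.4411 -0.0573  0.0075]
small [ 0.4249 -0.1205  0.004 ]
large [ 0.4329 -0.1916  0.006 ]
largeA [ 0.4547 -0.321   0.009 ]
bench [ 34.  34. 177.] bgr [154. 177. 174.]
41.0 ((203.6000213623047, 238.20001220703125), (11.62755298614502, 5.366562843322754), 63.43495178222656) (199, 232, 8, 13)
87.5 ((237.6896514892578, 233.77586364746094), (7.799203872680664, 15.784104347229004), 21.801410675048828) (233, 226, 11, 17)
47.5 ((174.86463928222656, 228.57180786132812), (10.827119827270508, 21.233768463134766), 3.012787342071533) (169, 218, 12, 22)
```

View pics/crop1.png

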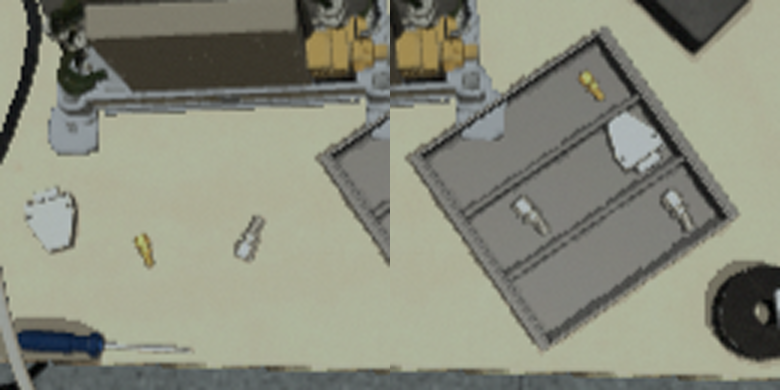

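Top view: tray tilted with corners at about (262,208), (324,165), (369,224), (306,270). The wrong adapter is at (302,226). On the bench the connector is at (172,228), the small adapter at (203,238) and the large one at (238,235). The compartments run lower-left to upper-right: small on top, connectors in the middle, large at the bottom.

```bash
cat >> h.py <<'E'
T=np.array([.4726,-.3463]);A=np.radians(-52.6);X=np.array([np.cos(A),np.sin(A)]);Y=np.array([-X[1],X[0]])
def tray(x,y): return T+X*x/1000+Y*y/1000
def intray(p): d=(np.array(p[:2])-T)*1000;return d@X,d@Y
def go(p,z,ang):
    """row (shift,turn) from the present pose to TCP p,z with closing line at world angle ang (deg)"""
    o=readout.get_obs();R=o["eef_rot"];d=R.T@(np.array([p[0],p[1],z])-o["ee_pos"])/.04
    cur=np.degrees(np.arctan2(R[1,1],R[0,1]));t=-((ang-cur+90)%180-90)/6
    print("row",d.round(2),"turn",round(t,2),"pos",o["ee_pos"].round(4),"cl",round(cur,1),"t",o["clock"],"w",o["gripper_width"].round(4),"F",o["ft_force"].round(1),"g",round(float(o["grip_force"]),1))
def blobs(c,mask,roi,z,amin=8):
    x0,y0,x1,y1=roi;m=np.zeros_like(mask);m[y0:y1,x0:x1]=mask[y0:y1,x0:x1]
    n,l,s,cen=cv2.connectedComponentsWithStats(m.astype(np.uint8))
    out=[]
    for i in range(1,n):
        if s[i,4]<amin: continue
        v,u=np.nonzero(l==i);P=np.array([cast(c,q,z)[:2] for q in zip(u,v)])
        w,V=np.linalg.eigh(np.cov(P.T));a=np.degrees(np.arctan2(V[1,1],V[0,1]))
        mm=(P.min(0)+P.max(0))/2;r=(P-P.mean(0))@V;mid=P.mean(0)+V@((r.min(0)+r.max(0))/2)
        out.append((mid,a%180,np.ptp(r,axis=0)[::-1]*1000,s[i,4]));
        print("px",cen[i].round(1),"mid",mid.round(4),"mean",P.mean(0).round(4),"axis",round(a%180,1),"LxW mm",(np.ptp(r,axis=0)[::-1]*1000+1.9).round(1),"tray",np.round(intray(mid),1))
    return out
E
python3 - <<'E'
from h import *
c=vision.camera("top");im=c["pixels"];hsv=cv2.cvtColor(im,cv2.COLOR_BGR2HSV)
S,V=hsv[...,1],hsv[...,2]
print("tray V",V[235,320],S[235,320])
print("bench grey");blobs(c,(S<24),(160,214,190,245),.012,10);blobs(c,(S<24),(225,220,255,250),.009,10)
print("brass");blobs(c,(S>70),(195,228,212,248),.006);blobs(c,(S>70)&(V>90),(312,174,332,194),.009)
print("tray bright");blobs(c,(V>135),(292,215,312,240),.012);blobs(c,(V>135),(324,190,348,216),.015);blobs(c,(V>135),(344,215,360,234),.012)
a=None;f=blobs
go(tray(-31,0),.1,-52.6)
E
```

```text
tray V 130 16
bench grey
px [171.4 227.3] mid [ 0.4435 -0.057 ] mean [ 0.4442 -0.0568] axis 15.2 LxW mm [42.7 33.1] tray [-247.5  152.6]
px [236.3 236.3] mid [ 0.4315 -0.19  ] mean [ 0.43   -0.1886] axis 160.4 LxW mm [21.8 13.6] tray [-149.1   62.3]
brass
px [202.8 237.5] mid [ 0.4245 -0.1209] mean [ 0.4257 -0.1205] axis 21.0 LxW mm [23.2 10.8] tray [-208.3   98.6]
px [321.5 182.8] mid [ 0.5436 -0.3599] mean [ 0.545  -0.3589] axis 40.1 LxW mm [24.1 11. ] tray [54.  48.1]
tray bright
px [300.5 224.7] mid [ 0.4555 -0.3189] mean [ 0.457  -0.3178] axis 47.0 LxW mm [23.4  9.1] tray [-32.2   3. ]
px [335.8 201.7] mid [ 0.5056 -0.3883] mean [ 0.5057 -0.3884] axis 35.5 LxW mm [41.4 33.7] tray [53.4  0.7]
px [350.5 223.3] mid [ 0.4602 -0.4208] mean [ 0.4628 -0.4191] axis 32.6 LxW mm [28.2  9.3] tray [ 51.7 -55.1]Traceback (most recent call last):
  File "<stdin>", line 9, in <module>
  File "h.py", line 15, in go
    print("row",d.round(2),"turn",round(t,2),"pos",o["ee_pos"].round(4),"cl",round(cur,1),"t",o["clock"],"w",o["gripper_width"].round(4),"F",o["ft_force"].round(1),"g",round(float(o["grip_force"]),1))
                                                                                                             ^^^^^^^^^^^^^^^^^^^^^^^^
AttributeError: 'float' object has no attribute 'round'
```

```bash
sed -i 's/o\["gripper_width"\].round(4)/round(o["gripper_width"],4)/' h.py; python3 - <<'E'
from h import *
go(tray(-31.5,0),.1,-50)
E
```

```text
row [ 8.95 -3.11  2.96] turn -4.23 pos [ 0.1386 -0.532   0.2183] cl -75.4 t 0.2 w 0.0926 F [-1.1  0.3  0.5] g 0.0
```

{"method": "jog_arm", "body": {
  "series": [
    [8.95,-3.1,1.5,-4.2,0.7],
    [8.95,-3.1,1.5,-4.2,0.7],
    [8.95,-3.1,1.5,-4.2,0.7],
    [8.95,-3.1,1.5,-4.2,0.7],
    [8.95,-3.1,2,-4.2,0.7],
    [8.95,-3.1,2.5,-4.2,0.7],
    [8.95,-3.1,2.95,-4.2,0.7],
    [8.95,-3.1,2.95,-4.2,0.7]
  ],
  "force": 15
}}

```text
clock: 0.87
ee_pos: [0.4052, -0.3541, 0.1303]
eef_rot: [[0.768, 0.64, 0.001], [0.64, -0.768, -0.001], [0.0, 0.001, -1.0]]
ft_force: [0.3, -0.4, -0.4]
gripper_width: 0.044
grip_force: 0.0
```

{"method": "jog_arm", "body": {
  "series": [
    [0,0,0,0,0.7]
  ]
}}

```text
clock: 0.95
ee_pos: [0.4065, -0.351, 0.1276]
eef_rot: [[0.766, 0.643, -0.002], [0.643, -0.766, 0.004], [0.001, -0.004, -1.0]]
ft_force: [-0.7, 0.5, -1.1]
gripper_width: 0.0376
grip_force: 0.0
```

```bash
python3 - <<'E'
from h import *
go(tray(-31.5,0),.1,-50)
c=vision.camera("side");im=c["pixels"];cv2.imwrite("pics/s1.png",cv2.resize(im[150:300,150:350],None,fx=3.5,fy=3.5,interpolation=cv2.INTER_CUBIC))
for x,y in((-31.5,0),(-75,-78),(75,78),(-75,78)): print(proj(c,np.append(tray(x,y),.03)).round(1),((proj(c,np.append(tray(x,y),.03))-[150,150])*3.5).round())
E
```

```text
row [1.38 0.19 0.69] turn 0.0 pos [ 0.4065 -0.351   0.1276] cl -50.0 t 0.95 w 0.0376 F [-0.7  0.5 -1.1] g 0.0
[260.2 232.1] [386. 287.]
[218.4 245.8] [239. 335.]
[326.  229.1] [616. 277.]
[263.3 207.2] [397. 200.]
```

View pics/s1.png

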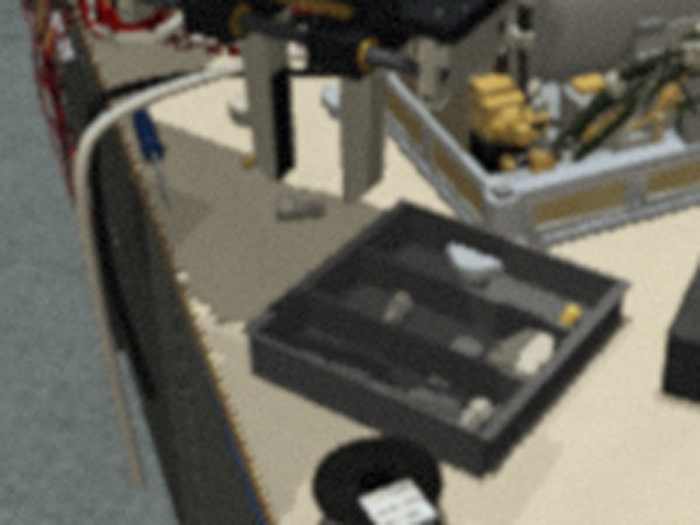

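Side crop: tray corners at (246,330), (625,285) and (400,203), within about 3 mm of prediction. The wrong adapter is at (398,305), in the middle compartment.

```bash
python3 - <<'E'
from h import *
c=vision.camera("side")
f=lambda u,v,z:cast(c,(150+u/3.5,150+v/3.5),z)
for n,u,v,z in(("c--",246,330,.03),("c++",625,285,.03),("c-+",400,203,.03),("c+-",482,440,.03),("large_a",398,305,.009),("large_b",301,207,.006)): p=f(u,v,z);print(n,p.round(4),np.round(intray(p),1))
go(tray(-31.5,0),.1,-50)
E
```

```text
c-- [ 0.3697 -0.3309  0.03  ] [-74.8 -72.4]
c++ [ 0.5814 -0.3673  0.03  ] [82.8 73.7]
c-+ [ 0.49   -0.2429  0.03  ] [-71.6  76.6]
c+- [ 0.4568 -0.4566  0.03  ] [ 78.  -79.5]
large_a [ 0.4633 -0.3135  0.009 ] [-31.7  12.6]
large_b [ 0.4407 -0.1908  0.006 ] [-142.9   69.1]
row [1.48 0.16 0.75] turn -0.01 pos [ 0.4042 -0.3545  0.1301] cl -50.1 t 1.05 w 0.0307 F [-0.2 -0.4  0.4] g 0.0
```

{"method": "jog_arm", "body": {
  "series": [
    [1.55,0.17,0.7,0,0.7],
    [1.55,0.17,0.7,0,0.7],
    [1.55,0.17,1.5,0,0.7],
    [1.55,0.17,1.5,0,0.7],
    [1.55,0.17,1.5,0,0.7],
    [1.55,0.17,1.5,0,0.7]
  ]
}}

```text
clock: 1.55
ee_pos: [0.4553, -0.3223, 0.0723]
eef_rot: [[0.769, 0.639, 0.001], [0.639, -0.769, -0.001], [0.0, 0.001, -1.0]]
ft_force: [-0.4, 0.4, -0.4]
gripper_width: 0.0281
grip_force: 0.0
```

```bash
python3 - <<'E'
from h import *
go(tray(-32,3),.007,-51)
E
```

```text
row [ 0.06 -0.06  1.63] turn 0.12 pos [ 0.4553 -0.3223  0.0723] cl -50.3 t 1.55 w 0.0281 F [-0.4  0.4 -0.4] g 0.0
```

{"method": "jog_arm", "body": {
  "series": [
    [0.06,-0.05,1.0,0.1,0.7],
    [0.06,-0.05,1.4,0.1,0.7],
    [0.06,-0.05,1.62,0.1,0.7],
    [0.06,-0.05,1.62,0.1,0.7],
    [0.06,-0.05,1.62,0.1,0.7],
    [0.06,-0.05,1.62,0.1,1],
    [0.06,-0.05,1.62,0.1,1],
    [0.06,-0.05,1.62,0.1,1]
  ]
}}

```text
clock: 2.22
ee_pos: [0.4568, -0.3183, 0.007]
eef_rot: [[0.775, 0.632, 0.001], [0.632, -0.775, -0.001], [0.0, 0.002, -1.0]]
ft_force: [-0.4, 0.0, 0.2]
gripper_width: 0.0123
grip_force: 0.1
```

{"method": "jog_arm", "body": {
  "series": [
    [0,0,0,0,1],
    [0,0,0,0,1]
  ]
}}

```text
clock: 2.38
ee_pos: [0.4567, -0.3183, 0.0069]
eef_rot: [[0.775, 0.632, 0.001], [0.632, -0.775, -0.001], [0.0, 0.001, -1.0]]
ft_force: [-1.9, -0.1, 6.9]
gripper_width: 0.0107
grip_force: 15.0
```

{"method": "jog_arm", "body": {
  "series": [
    [0,0,-0.7,0,1],
    [0,0,-1.4,0,1],
    [0,0,-1.4,0,1],
    [0,0,-1.4,0,1]
  ]
}}

```text
clock: 2.72
ee_pos: [0.457, -0.3184, 0.0633]
eef_rot: [[0.775, 0.632, 0.002], [0.632, -0.775, -0.002], [0.001, 0.003, -1.0]]
ft_force: [0.3, 1.2, -1.0]
gripper_width: 0.0108
grip_force: 15.0
```

```bash
python3 - <<'E'
from h import *
go(tray(8,-51),.062,-52.6)
c=vision.camera("side");im=c["pixels"];cv2.imwrite("pics/s2.png",cv2.resize(im[150:300,200:400],None,fx=4,fy=4,interpolation=cv2.INTER_CUBIC))
E
```

```text
row [-1.42  0.95  0.04] turn 0.3 pos [ 0.457  -0.3184  0.0633] cl -50.8 t 2.7167 w 0.0108 F [ 0.3  1.2 -1. ] g 15.0
```

View pics/s2.png

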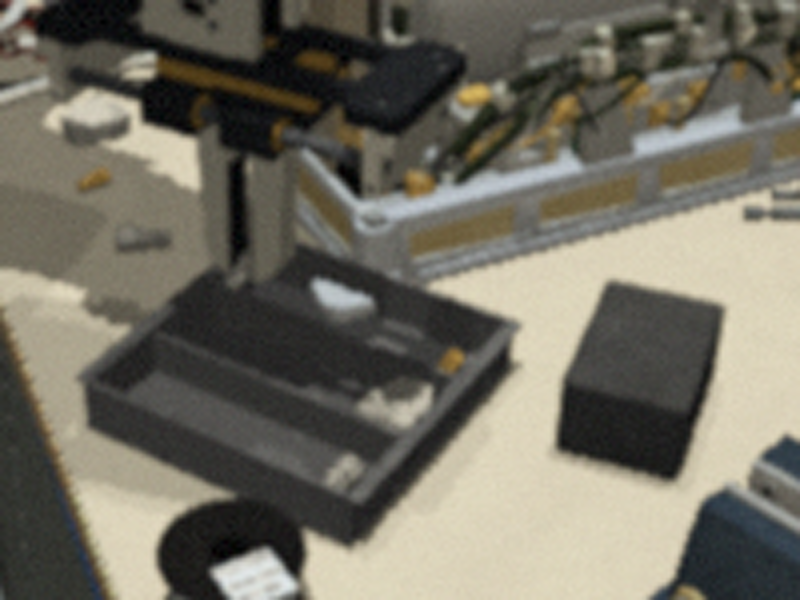

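The compartment is now empty and the piece is between the fingertips, around (235,275). Now placing it in the large compartment.

{"method": "jog_arm", "body": {
  "series": [
    [-1.32,0.95,0,0.3,1],
    [-1.32,0.95,0,0.3,1],
    [-1.32,0.95,0,0.3,1],
    [-1.32,0.95,0.6,0.3,1],
    [-1.32,0.95,1,0.3,1],
    [-1.32,0.95,1.2,0.3,1],
    [-1.32,0.95,1.35,0.3,1],
    [-1.32,0.95,1.35,0.3,1]
  ]
}}

```text
clock: 3.43
ee_pos: [0.4391, -0.3799, 0.0068]
eef_rot: [[0.794, 0.608, -0.001], [0.608, -0.794, 0.001], [-0.0, -0.002, -1.0]]
ft_force: [-0.3, 0.6, -0.3]
gripper_width: 0.0111
grip_force: 15.0
```

```bash
python3 - <<'E'
from h import *
go(tray(8,-47),.008,-52.6)
E
```

```text
row [ 0.    0.04 -0.03] turn 0.0 pos [ 0.4391 -0.3799  0.0068] cl -52.6 t 3.4333 w 0.0111 F [-0.3  0.6 -0.3] g 15.0
```

Release, then lift and go over the connector.

{"method": "jog_arm", "body": {
  "series": [
    [0,0,0,0,0.8],
    [0,0,0,0,0.75],
    [0,0,0,0,0.75],
    [0,0,-0.4,0,0.75],
    [0,0,-1,0,0.7],
    [0,0,-2,0,0.6],
    [0,0,-2.5,0,0.4],
    [0,0,-2.5,0,0.4]
  ]
}}

```text
clock: 4.1
ee_pos: [0.4412, -0.3824, 0.113]
eef_rot: [[0.794, 0.607, 0.006], [0.607, -0.794, -0.006], [0.001, 0.008, -1.0]]
ft_force: [-0.5, 0.2, 0.0]
gripper_width: 0.0431
grip_force: 0.0
```

```bash
python3 - <<'E'
from h import *
c=vision.camera("top");im=c["pixels"]
a=cv2.resize(im[160:280,255:385],None,fx=3,fy=3,interpolation=cv2.INTER_CUBIC)
b=cv2.resize(im[210:255,160:250],None,fx=4.4,fy=4.4,interpolation=cv2.INTER_CUBIC);b=cv2.copyMakeBorder(b,0,360-b.shape[0],0,0,cv2.BORDER_CONSTANT)
cv2.imwrite("pics/t2.png",np.hstack([a,b]));print(a.shape,b.shape)
# connector corners
hsv=cv2.cvtColor(im,cv2.COLOR_BGR2HSV);m=np.zeros((420,560),np.uint8);m[214:245,160:190]=hsv[214:245,160:190,1]<24
k=max(cv2.findContours(m,0,2)[0],key=cv2.contourArea)
for v in range(214,245):
    u=np.nonzero(m[v])[0]
    if len(u): print(v,u.min(),u.max(),end="; ")
print()
go((.449,-.057),.1,-85)
E
```

```text
(360, 390, 3) (360, 396, 3)
217 172 173; 218 170 173; 219 166 177; 220 166 177; 221 166 178; 222 166 178; 223 163 178; 224 163 178; 225 163 178; 226 164 178; 227 164 178; 228 164 178; 229 164 178; 230 165 178; 231 166 178; 232 166 178; 233 167 178; 234 168 177; 235 168 177; 236 169 177; 237 170 174; 238 171 171; 
row [ 5.1  -6.32  0.24] turn 5.4 pos [ 0.4404 -0.3816  0.1105] cl -52.6 t 4.15 w 0.0472 F [-0.5 -0.6 -0.5] g 0.0
```

View pics/t2.png

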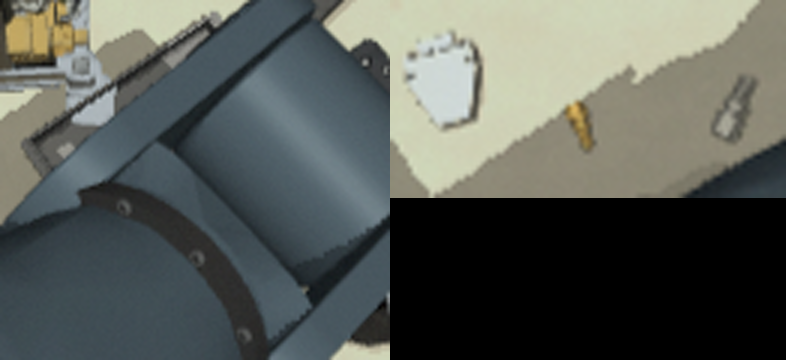

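The connector's flange is at the top and its taper points down-right, so its axis is about 15° off world x. The instrument is close, so I'll grip at about −88° and let the flat sides align. I approach from x≈0.37.

{"method": "jog_arm", "body": {
  "series": [
    [2.9,-6.65,0,5.9,0.35],
    [2.9,-6.65,0,5.9,0.35],
    [2.9,-6.65,0,5.9,0.35],
    [2.9,-6.65,0,5.9,0.35],
    [2.9,-6.65,0,5.9,0.35],
    [2.9,-6.65,0,5.9,0.35],
    [2.9,-6.65,0,5.9,0.35],
    [2.9,-6.65,0,5.9,0.35]
  ]
}}

```text
clock: 4.82
ee_pos: [0.3667, -0.0938, 0.1068]
eef_rot: [[0.999, 0.038, -0.004], [0.038, -0.999, 0.002], [-0.004, -0.002, -1.0]]
ft_force: [0.0, 0.2, 0.2]
gripper_width: 0.0603
grip_force: 0.0
```

{"method": "jog_arm", "body": {
  "series": [
    [0,0,0,0,0.35],
    [0,0,0,0,0.35]
  ]
}}

```text
clock: 4.98
ee_pos: [0.3702, -0.0991, 0.1077]
eef_rot: [[0.999, 0.036, -0.0], [0.036, -0.999, -0.0], [-0.0, 0.0, -1.0]]
ft_force: [-0.3, 0.1, 0.5]
gripper_width: 0.0605
grip_force: 0.0
```

```bash
python3 - <<'E'
from h import *
go((.447,-.056),.006,-88)
E
```

```text
row [ 1.96 -1.01  2.54] turn 0.01 pos [ 0.3702 -0.0991  0.1077] cl -88.0 t 4.9833 w 0.0605 F [-0.3  0.1  0.5] g 0.0
```

```bash
python3 - <<'E'
from h import *
c=vision.camera("top");s=vision.camera("side")
cur=np.array([(240,65),(200,72),(160,85),(110,108),(85,140),(77,180),(85,250),(110,350),(140,485)])/3.5+150
t=np.linspace(0,8,400);cur=np.c_[np.interp(t,range(9),cur[:,0]),np.interp(t,range(9),cur[:,1])]
for uv in((150,95),(145,120),(143,150),(143,200),(147,240),(155,265),(170,285)):
    z=np.arange(-.1,.2,.005);P=[cast(c,uv,q) for q in z];D=[np.linalg.norm(cur-proj(s,p),axis=1).min() for p in P];i=int(np.argmin(D));print(uv,P[i].round(3),round(D[i],1))
E
```

```text
(150, 95) [0.718 0.002 0.02 ] 95.0
(145, 120) [0.667 0.011 0.01 ] 76.2
(143, 150) [0.604 0.013 0.005] 54.4
(143, 200) [0.499 0.005 0.01 ] 17.8
(147, 240) [ 0.417 -0.01   0.015] 0.6
(155, 265) [ 0.367 -0.029  0.015] 0.6
(170, 285) [ 0.329 -0.06   0.01 ] 0.3
```

{"method": "jog_arm", "body": {
  "series": [
    [1,-0.6,0,0,0.5],
    [1.92,-1.05,0,0,0.5],
    [1.92,-1.05,0.8,0,0.5],
    [1.92,-1.05,1.4,0,0.5],
    [1.92,-1.05,1.4,0,0.5],
    [1.92,-1.05,1.4,0,0.5]
  ]
}}

```text
clock: 5.58
ee_pos: [0.4447, -0.0549, 0.0513]
eef_rot: [[0.999, 0.034, -0.003], [0.034, -0.999, 0.001], [-0.003, -0.001, -1.0]]
ft_force: [-0.3, 0.2, -0.1]
gripper_width: 0.0463
grip_force: 0.0
```

```bash
python3 - <<'E'
from h import *
go((.447,-.057),.006,-88)
c=vision.camera("side");im=c["pixels"];cv2.imwrite("pics/s3.png",cv2.resize(im[110:240,160:310],None,fx=4,fy=4,interpolation=cv2.INTER_CUBIC))
E
```

```text
row [0.06 0.06 1.13] turn -0.01 pos [ 0.4447 -0.0549  0.0513] cl -88.1 t 5.5833 w 0.0463 F [-0.3  0.2 -0.1] g 0.0
```

View pics/s3.png

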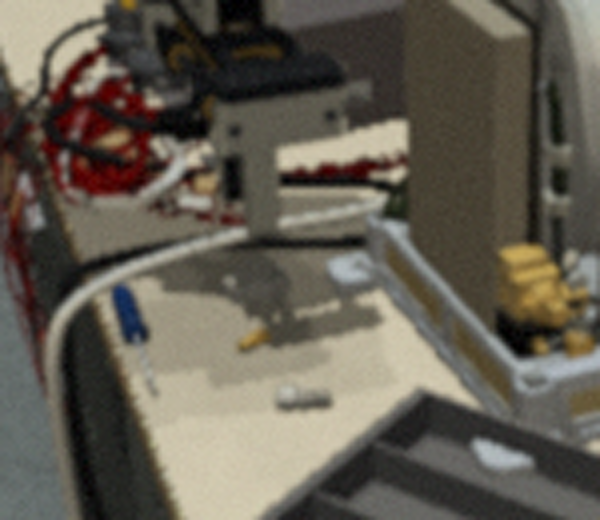

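The connector is at (260,280), directly under the fingers, and the cable lies behind them. Descending.

{"method": "jog_arm", "body": {
  "series": [
    [0.05,0.05,0.5,0,0.5],
    [0.05,0.05,0.9,0,0.5],
    [0.05,0.05,1.12,0,0.5],
    [0.05,0.05,1.12,0,0.5],
    [0.05,0.05,1.12,0,0.6],
    [0.05,0.05,1.12,0,0.65],
    [0.05,0.05,1.12,0,0.7],
    [0.05,0.05,1.12,0,0.8]
  ],
  "force": 15
}}

```text
clock: 6.3
ee_pos: [0.448, -0.0564, 0.0082]
eef_rot: [[0.999, 0.035, 0.002], [0.035, -0.999, -0.001], [0.002, 0.001, -1.0]]
ft_force: [-0.7, -1.4, 7.7]
gripper_width: 0.0328
grip_force: 15.0
```

{"method": "jog_arm", "body": {
  "series": [
    [0,0,0,0,1],
    [0,0,0,0,1],
    [0,0,0,0,1]
  ]
}}

```text
clock: 6.55
ee_pos: [0.448, -0.0564, 0.0081]
eef_rot: [[0.999, 0.035, 0.002], [0.035, -0.999, -0.001], [0.002, 0.001, -1.0]]
ft_force: [-0.5, -1.2, 9.0]
gripper_width: 0.0333
grip_force: 15.0
```

{"method": "jog_arm", "body": {
  "series": [
    [0,0,-0.5,0,1],
    [0,0,-1.2,0,1],
    [-0.5,0,-1.8,0,1],
    [-1.3,0,-1.8,0,1],
    [-1.8,0,-1.8,0,1],
    [-1.8,0,-1.8,0,1],
    [-1.8,0,-1.8,0,1]
  ],
  "force": 20
}}

```text
clock: 7.13
ee_pos: [0.3754, -0.0588, 0.0798]
eef_rot: [[0.999, 0.034, 0.001], [0.034, -0.999, -0.0], [0.001, 0.0, -1.0]]
ft_force: [0.3, 0.3, 0.1]
gripper_width: 0.0324
grip_force: 20.0
```

```bash
python3 - <<'E'
from h import *
go((.37,-.25),.08,-60)
go(tray(-20,0),.08,-52.6)
E
```

```text
row [-0.3   4.77 -0.  ] turn -4.67 pos [ 0.3754 -0.0588  0.0798] cl -88.0 t 7.1333 w 0.0324 F [0.3 0.3 0.1] g 20.0
row [ 1.89  6.86 -0.  ] turn -5.9 pos [ 0.3754 -0.0588  0.0798] cl -88.0 t 7.1333 w 0.0324 F [0.3 0.3 0.1] g 20.0
```

{"method": "jog_arm", "body": {
  "series": [
    [-0.3,4.8,0,-4.7,1],
    [-0.3,4.8,0,-5.9,1],
    [-0.3,4.8,0,-5.9,1],
    [-0.3,4.8,0,-5.9,1],
    [0.5,5.6,0,-5.9,1],
    [1.5,6.5,0,-5.9,1],
    [2,6.7,0,-5.9,1],
    [2,6.7,0,-5.9,1]
  ]
}}

```text
clock: 7.8
ee_pos: [0.4669, -0.3267, 0.0793]
eef_rot: [[0.795, 0.607, 0.001], [0.607, -0.795, -0.001], [0.0, 0.002, -1.0]]
ft_force: [-0.2, 0.6, -0.4]
gripper_width: 0.0325
grip_force: 20.0
```

{"method": "jog_arm", "body": {
  "series": [
    [0,0,0,0,1],
    [0,0,0,0,1]
  ]
}}

```text
clock: 7.97
ee_pos: [0.466, -0.3248, 0.0787]
eef_rot: [[0.795, 0.607, 0.0], [0.607, -0.795, -0.0], [0.0, 0.001, -1.0]]
ft_force: [-0.7, 0.2, -1.1]
gripper_width: 0.0325
grip_force: 20.0
```

```bash
python3 - <<'E'
from h import *
go(tray(-15,4),.011,-52.6)
c=vision.camera("side");im=c["pixels"];cv2.imwrite("pics/s4.png",cv2.resize(im[170:290,200:350],None,fx=5,fy=5,interpolation=cv2.INTER_CUBIC))
E
```

```text
row [-0.09  0.15  1.69] turn -0.0 pos [ 0.466  -0.3248  0.0787] cl -52.6 t 7.9667 w 0.0325 F [-0.7  0.2 -1.1] g 20.0
```

View pics/s4.png

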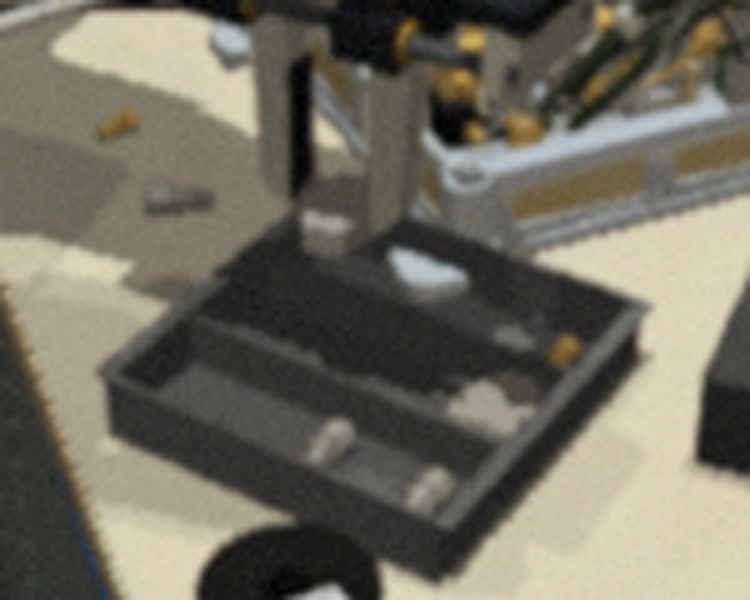

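Large_a lies in its compartment at (333,440), beside the sample at (432,488). The connector is held, with its near end at (330,235). Checking its lateral position.

```bash
python3 - <<'E'
from h import *
c=vision.camera("side")
for u,v in((305,247),(330,256),(355,248)): print(np.round(intray(cast(c,(200+u/5,170+v/5),.071)),1))
for u,v in((108,372),(645,308)): print(np.round(intray(cast(c,(200+u/5,170+v/5),.03)),1))
print(intray(readout.get_obs()["ee_pos"]))
E
```

```text
[-21.7 -11. ]
[-10.5 -10.9]
[-5.2 -1.5]
[-72.4 -71.4]
[83.7 73.7]
(np.float64(-23.231765811949938), np.float64(7.659875522762996))
```

{"method": "jog_arm", "body": {
  "series": [
    [-0.12,0.18,0.6,0,1],
    [-0.12,0.18,1.0,0,1],
    [-0.12,0.18,1.2,0,1],
    [-0.12,0.18,1.35,0,1],
    [-0.12,0.18,1.5,0,1],
    [-0.12,0.18,1.5,0,1]
  ]
}}

```text
clock: 8.57
ee_pos: [0.465, -0.3319, 0.0187]
eef_rot: [[0.794, 0.608, -0.001], [0.608, -0.794, 0.001], [-0.0, -0.001, -1.0]]
ft_force: [-1.3, -0.2, -0.9]
gripper_width: 0.033
grip_force: 20.0
```

```bash
python3 - <<'E'
from h import *
go(tray(-15,3),.012,-52.6)
E
```

```text
row [0.01 0.03 0.17] turn 0.0 pos [ 0.465  -0.3319  0.0187] cl -52.6 t 8.5667 w 0.033 F [-1.3 -0.2 -0.9] g 20.0
```

{"method": "jog_arm", "body": {
  "series": [
    [0,0,0.1,0,1],
    [0,0,0.16,0,1],
    [0,0,0.16,0,0.62],
    [0,0,0.16,0,0.58],
    [0,0,0.16,0,0.58],
    [0,0,-0.4,0,0.58],
    [0,0,-1,0,0.58],
    [0,0,-2,0,0.58]
  ],
  "force": 15
}}

```text
clock: 9.23
ee_pos: [0.4639, -0.3313, 0.0979]
eef_rot: [[0.795, 0.607, -0.004], [0.607, -0.795, 0.003], [-0.001, -0.005, -1.0]]
ft_force: [-0.3, -0.3, -0.5]
gripper_width: 0.0389
grip_force: 0.0
```

```bash
python3 - <<'E'
from h import *
go((.36,-.2),.1,-100)
E
```

```text
row [-0.07 -4.19 -0.03] turn 7.9 pos [ 0.4639 -0.3313  0.0979] cl -52.6 t 9.2333 w 0.0389 F [-0.3 -0.3 -0.5] g 0.0
```

{"method": "jog_arm", "body": {
  "series": [
    [-0.1,-4.2,0,8.4,0.65],
    [-0.1,-4.2,0,8.4,0.65],
    [-0.1,-4.2,0,8.4,0.65],
    [-0.1,-4.2,0,8.4,0.65],
    [-0.1,-4.2,0,8.4,0.65],
    [-0.1,-4.2,0,8.4,0.65],
    [-0.1,-4.2,0,8.4,0.65],
    [-0.1,-4.2,0,8.4,0.65]
  ]
}}

```text
clock: 9.9
ee_pos: [0.3602, -0.2014, 0.0996]
eef_rot: [[0.973, -0.23, 0.001], [-0.23, -0.973, -0.001], [0.001, 0.0, -1.0]]
ft_force: [0.0, 0.1, -0.9]
gripper_width: 0.0327
grip_force: 0.0
```

```bash
python3 - <<'E'
from h import *
go((.431,-.1895),.004,-103)
c=vision.camera("top");im=c["pixels"];hsv=cv2.cvtColor(im,cv2.COLOR_BGR2HSV)
blobs(c,(hsv[...,1]<24),(225,218,255,252),.009,10)
cv2.imwrite("pics/t3.png",np.hstack([cv2.resize(im[205:265,190:260],None,fx=5,fy=5,interpolation=cv2.INTER_CUBIC),cv2.resize(im[170:270,265:365],None,fx=3,fy=3,interpolation=cv2.INTER_CUBIC)]))
E
```

```text
row [ 1.65 -0.7   2.39] turn -0.05 pos [ 0.3602 -0.2014  0.0996] cl -103.3 t 9.9 w 0.0327 F [ 0.   0.1 -0.9] g 0.0
px [236.  238.1] mid [ 0.4261 -0.1885] mean [ 0.4263 -0.188 ] axis 53.2 LxW mm [17.8  4.4] tray [-153.6   58.9]
```

View pics/t3.png

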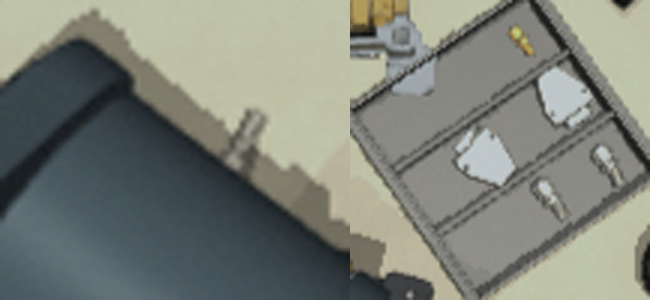

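The connector and large_a sit well in their compartments, at (485,158) and (548,200). Large_b is where expected, partly hidden at (245,135).

{"method": "jog_arm", "body": {
  "series": [
    [0.9,-0.4,0.3,0,0.65],
    [1.66,-0.7,0.8,0,0.65],
    [1.66,-0.7,1.5,0,0.65],
    [1.66,-0.7,2.0,0,0.65],
    [1.66,-0.7,2.38,0,0.65],
    [1.66,-0.7,2.38,0,0.65],
    [1.66,-0.7,2.38,0,0.65],
    [1.66,-0.7,2.38,0,0.75]
  ]
}}

```text
clock: 10.62
ee_pos: [0.4313, -0.1893, 0.0047]
eef_rot: [[0.975, -0.223, 0.001], [-0.223, -0.975, -0.0], [0.001, 0.0, -1.0]]
ft_force: [-0.7, 0.2, 0.6]
gripper_width: 0.0294
grip_force: 0.0
```

{"method": "jog_arm", "body": {
  "series": [
    [0,0,0,0,0.8],
    [0,0,0,0,0.85],
    [0,0,0,0,1],
    [0,0,0,0,1],
    [0,0,0,0,1]
  ]
}}

```text
clock: 11.03
ee_pos: [0.4313, -0.1892, 0.0046]
eef_rot: [[0.974, -0.225, 0.001], [-0.225, -0.974, -0.0], [0.001, 0.0, -1.0]]
ft_force: [-1.1, -0.4, 8.1]
gripper_width: 0.011
grip_force: 15.0
```

{"method": "jog_arm", "body": {
  "series": [
    [0,0,-0.5,0,1],
    [0,0,-1.2,0,1],
    [-0.5,0,-1.9,0,1],
    [-1.5,0,-1.9,0,1],
    [-1.5,0,-1.9,0,1],
    [-1.5,0,-1.9,-2,1],
    [-1.5,0,-1.9,-4,1],
    [-1.5,0,-1.9,-4,1]
  ]
}}

```text
clock: 11.7
ee_pos: [0.3724, -0.1754, 0.0801]
eef_rot: [[0.988, 0.154, 0.0], [0.154, -0.988, -0.0], [0.0, 0.0, -1.0]]
ft_force: [-0.9, -0.3, 0.4]
gripper_width: 0.0105
grip_force: 15.0
```

```bash
python3 - <<'E'
from h import *
go(tray(-36,-54),.08,-52.6)
E
```

```text
row [0.2  4.46 0.  ] turn -4.76 pos [ 0.3724 -0.1754  0.0801] cl -81.2 t 11.7 w 0.0105 F [-0.9 -0.3  0.4] g 15.0
```

{"method": "jog_arm", "body": {
  "series": [
    [0.2,4.46,0,-4.75,1],
    [0.2,4.46,0,-4.75,1],
    [0.2,4.46,0,-4.75,1],
    [0.2,4.46,0,-4.75,1],
    [0.2,4.46,0,-4.75,1],
    [0.2,4.46,0,-4.75,1],
    [0.2,4.46,0.8,-4.75,1],
    [0.2,4.46,0.8,-4.75,1]
  ]
}}

```text
clock: 12.37
ee_pos: [0.4048, -0.3482, 0.0442]
eef_rot: [[0.799, 0.601, -0.005], [0.601, -0.799, 0.005], [-0.001, -0.007, -1.0]]
ft_force: [-0.6, 0.8, -1.3]
gripper_width: 0.0112
grip_force: 15.0
```

```bash
python3 - <<'E'
from h import *
go(tray(-36,-54),.008,-52.6)
E
```

```text
row [0.03 0.1  0.91] turn -0.08 pos [ 0.4048 -0.3482  0.0442] cl -53.1 t 12.3667 w 0.0112 F [-0.6  0.8 -1.3] g 15.0
```

{"method": "jog_arm", "body": {
  "series": [
    [0,0,0,0,1],
    [0,0,0.5,0,1],
    [0,0,0.8,0,1],
    [0,0,1.0,0,1],
    [0,0,1.0,0,1],
    [0,0,1.0,0,1]
  ]
}}

```text
clock: 12.87
ee_pos: [0.4069, -0.3506, 0.0083]
eef_rot: [[0.799, 0.602, -0.0], [0.602, -0.799, 0.0], [-0.0, -0.0, -1.0]]
ft_force: [1.2, 0.9, 0.1]
gripper_width: 0.0108
grip_force: 15.0
```

{"method": "jog_arm", "body": {
  "series": [
    [0,0,0,0,0.8],
    [0,0,0,0,0.76],
    [0,0,0,0,0.76],
    [0,0,-0.4,0,0.76],
    [0,0,-1,0,0.76],
    [0,0,-2,0,0.76],
    [0,0,-2.3,0,0.7],
    [0,0,-2.3,0,0.7]
  ]
}}

```text
clock: 13.53
ee_pos: [0.4082, -0.3521, 0.1035]
eef_rot: [[0.799, 0.602, 0.004], [0.602, -0.799, -0.004], [0.001, 0.006, -1.0]]
ft_force: [-0.0, 0.2, 0.5]
gripper_width: 0.0271
grip_force: 0.0
```

```bash
python3 - <<'E'
from h import *
go((.36,-.13),.1,-77)
E
```

```text
row [ 2.38 -5.16  0.06] turn 4.0 pos [ 0.4082 -0.3521  0.1035] cl -53.0 t 13.5333 w 0.0271 F [-0.   0.2  0.5] g 0.0
```

{"method": "jog_arm", "body": {
  "series": [
    [2.4,-5.2,0.05,3.5,0.7],
    [2.4,-5.2,0.05,3.5,0.7],
    [2.4,-5.2,0.05,3.5,0.7],
    [2.4,-5.2,0.05,3.5,0.7],
    [2.4,-5.2,0.05,3.5,0.7],
    [2.4,-5.2,0.05,3.5,0.7],
    [2.4,-5.2,0.05,3.5,0.7],
    [2.4,-5.2,0.05,3.5,0.7]
  ]
}}

```text
clock: 14.2
ee_pos: [0.3581, -0.1262, 0.0977]
eef_rot: [[0.961, 0.277, -0.0], [0.277, -0.961, 0.0], [-0.0, -0.0, -1.0]]
ft_force: [0.9, -0.4, -0.1]
gripper_width: 0.0281
grip_force: 0.0
```

```bash
python3 - <<'E'
from h import *
go((.424,-.121),.0035,-74)
c=vision.camera("side");im=c["pixels"];h=cv2.cvtColor(im,cv2.COLOR_BGR2HSV)
blobs(c,(h[...,1]>110)&(h[...,0]>10)&(h[...,0]<30),(205,183,250,212),.005)
c=vision.camera("top");im=c["pixels"];cv2.imwrite("pics/t4.png",np.hstack([cv2.resize(im[205:265,180:250],None,fx=5,fy=5,interpolation=cv2.INTER_CUBIC),cv2.resize(im[170:270,265:365],None,fx=3,fy=3,interpolation=cv2.INTER_CUBIC)]))
E
```

```text
row [1.62 0.33 2.35] turn 0.02 pos [ 0.3581 -0.1262  0.0977] cl -73.9 t 14.2 w 0.0281 F [ 0.9 -0.4 -0.1] g 0.0
px [223.3 194.4] mid [ 0.4316 -0.1186] mean [ 0.4307 -0.1182] axis 36.6 LxW mm [22.6 13.9] tray [-205.7  105.7]
```

View pics/t4.png

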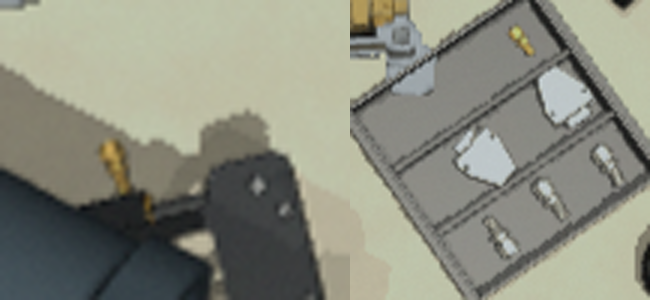

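All three large pieces and both connectors are in place. The small adapter is at (112,165), next to the gripper. Approaching it.

{"method": "jog_arm", "body": {
  "series": [
    [0.8,0.2,0,0,0.7],
    [1.62,0.33,0.5,0,0.75],
    [1.62,0.33,1.2,0,0.75],
    [1.62,0.33,1.8,0,0.75],
    [1.62,0.33,1.8,0,0.75],
    [1.62,0.33,1.8,0,0.75]
  ]
}}

```text
clock: 14.8
ee_pos: [0.4237, -0.1223, 0.0253]
eef_rot: [[0.962, 0.274, -0.003], [0.274, -0.962, 0.001], [-0.002, -0.002, -1.0]]
ft_force: [0.5, -0.2, 0.1]
gripper_width: 0.0234
grip_force: 0.0
```

```bash
python3 - <<'E'
from h import *
go((.425,-.1205),.0035,-74)
E
```

```text
row [ 0.04 -0.03  0.54] turn -0.01 pos [ 0.4237 -0.1223  0.0253] cl -74.1 t 14.8 w 0.0234 F [ 0.5 -0.2  0.1] g 0.0
```

{"method": "jog_arm", "body": {
  "series": [
    [0.04,-0.03,0.3,0,0.75],
    [0.04,-0.03,0.53,0,0.75],
    [0.04,-0.03,0.53,0,0.75],
    [0.04,-0.03,0.53,0,0.82],
    [0.04,-0.03,0.53,0,0.87],
    [0.04,-0.03,0.53,0,1],
    [0.04,-0.03,0.53,0,1],
    [0.04,-0.03,0.53,0,1]
  ]
}}

```text
clock: 15.47
ee_pos: [0.4258, -0.1203, 0.0053]
eef_rot: [[0.961, 0.275, 0.001], [0.275, -0.961, -0.0], [0.001, 0.001, -1.0]]
ft_force: [-1.3, -0.5, 7.1]
gripper_width: 0.0073
grip_force: 15.0
```

{"method": "jog_arm", "body": {
  "series": [
    [0,0,0,0,1],
    [0,0,0,0,1],
    [0,0,-0.5,0,1],
    [0,0,-1.2,0,1],
    [-0.6,0,-1.9,0,1],
    [-1.4,0,-1.9,0,1],
    [-1.4,0,-1.9,0,1],
    [-1.4,0,-1.9,0,1]
  ]
}}

```text
clock: 16.13
ee_pos: [0.3711, -0.1358, 0.0813]
eef_rot: [[0.962, 0.274, 0.001], [0.274, -0.962, -0.0], [0.001, 0.0, -1.0]]
ft_force: [0.5, -0.5, -0.1]
gripper_width: 0.0073
grip_force: 15.0
```

```bash
python3 - <<'E'
from h import *
go((.40,-.33),.09,-40)
E
```

```text
row [-0.64  4.87 -0.22] turn -5.68 pos [ 0.3711 -0.1358  0.0813] cl -74.1 t 16.1333 w 0.0073 F [ 0.5 -0.5 -0.1] g 15.0
```

{"method": "jog_arm", "body": {
  "series": [
    [-0.8,5.5,0,-1,1],
    [-0.8,5.5,0,-2,1],
    [-0.8,5.5,0,-3,1],
    [-0.8,5.5,0,-4,1],
    [-0.8,5.5,0,-5,1],
    [-0.8,5.5,0,-6,1],
    [-0.8,5.5,0,-7,1],
    [-0.8,5.5,0,-8,1]
  ]
}}

```text
clock: 16.8
ee_pos: [0.4021, -0.3569, 0.08]
eef_rot: [[0.435, 0.9, -0.0], [0.9, -0.435, 0.0], [0.0, -0.0, -1.0]]
ft_force: [0.2, -0.2, 0.1]
gripper_width: 0.0075
grip_force: 15.0
```

```bash
python3 - <<'E'
from h import *
go((.49,-.37),.08,-12)
go(tray(22,51),.08,-12)
E
```

```text
row [ 0.66  2.12 -0.  ] turn -2.3 pos [ 0.4021 -0.3569  0.08  ] cl -25.8 t 16.8 w 0.0075 F [ 0.2 -0.2  0.1] g 15.0
row [ 1.9   2.54 -0.  ] turn -2.3 pos [ 0.4021 -0.3569  0.08  ] cl -25.8 t 16.8 w 0.0075 F [ 0.2 -0.2  0.1] g 15.0
```

{"method": "jog_arm", "body": {
  "series": [
    [0.66,2.1,0,-2.3,1],
    [0.66,2.1,0,-2.3,1],
    [0.66,2.1,0,-2.3,1],
    [1.9,2.54,0,-2.3,1],
    [1.9,2.54,0,-2.3,1],
    [1.9,2.54,0.6,-2.3,1],
    [1.9,2.54,1,-2.3,1],
    [1.9,2.54,1,-2.3,1]
  ]
}}

```text
clock: 17.47
ee_pos: [0.5252, -0.3304, 0.0372]
eef_rot: [[0.211, 0.977, -0.004], [0.978, -0.211, 0.003], [0.002, -0.005, -1.0]]
ft_force: [-1.0, 0.5, -0.6]
gripper_width: 0.0075
grip_force: 15.0
```

```bash
python3 - <<'E'
from h import *
go(tray(22,51),.010,-12)
c=vision.camera("side");im=c["pixels"];cv2.imwrite("pics/s5.png",cv2.resize(im[170:290,210:360],None,fx=5,fy=5,interpolation=cv2.INTER_CUBIC))
E
```

```text
row [-0.05  0.05  0.68] turn -0.03 pos [ 0.5252 -0.3304  0.0372] cl -12.2 t 17.4667 w 0.0075 F [-1.   0.5 -0.6] g 15.0
```

View pics/s5.png

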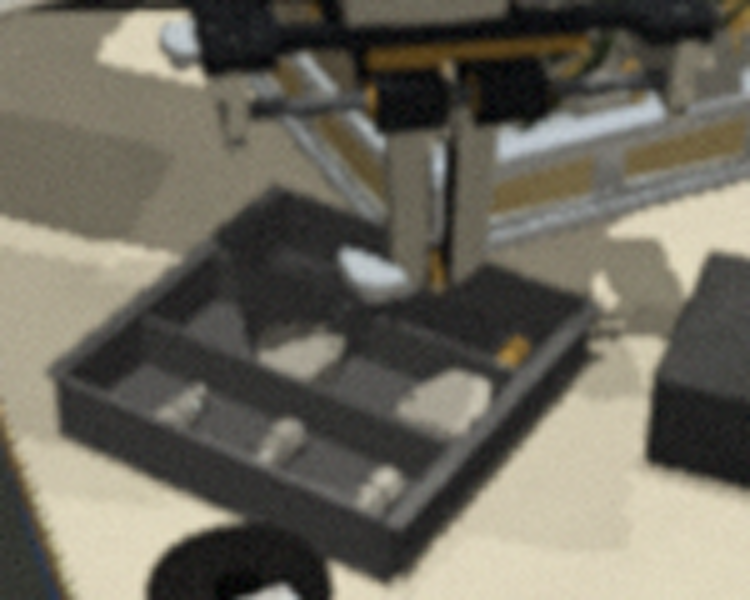

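The brass adapter is held at (435,275) over the small compartment and everything else is in place. Lowering carefully.

{"method": "jog_arm", "body": {
  "series": [
    [0,0,0,0,1],
    [0,0,0.25,0,1],
    [0,0,0.45,0,1],
    [0,0,0.45,0,1]
  ]
}}

```text
clock: 17.85
ee_pos: [0.5255, -0.3318, 0.0214]
eef_rot: [[0.212, 0.977, -0.001], [0.977, -0.212, 0.001], [0.001, -0.002, -1.0]]
ft_force: [-0.2, 0.6, -0.4]
gripper_width: 0.0074
grip_force: 15.0
```

{"method": "jog_arm", "body": {
  "series": [
    [0,0,0.1,0,1],
    [0,0,0.2,0,1],
    [0,0,0.27,0,1],
    [0,0,0.27,0,1]
  ]
}}

```text
clock: 18.18
ee_pos: [0.5259, -0.332, 0.0114]
eef_rot: [[0.212, 0.977, -0.001], [0.977, -0.212, 0.0], [0.0, -0.001, -1.0]]
ft_force: [-0.0, -0.1, 0.0]
gripper_width: 0.0076
grip_force: 15.0
```

{"method": "jog_arm", "body": {
  "series": [
    [0,0,0.06,0,1],
    [0,0,0.06,0,1],
    [0,0,0.06,0,0.87],
    [0,0,0.06,0,0.87],
    [0,0,0.06,0,0.87],
    [0,0,-0.4,0,0.87],
    [0,0,-1,0,0.87],
    [0,0,-1.8,0,0.87]
  ]
}}

```text
clock: 18.85
ee_pos: [0.5252, -0.3314, 0.0833]
eef_rot: [[0.212, 0.977, -0.003], [0.977, -0.212, 0.002], [0.001, -0.003, -1.0]]
ft_force: [0.6, -0.4, 0.1]
gripper_width: 0.0122
grip_force: 0.0
```

{"method": "jog_arm", "body": {
  "series": [
    [-0.8,-0.7,-0.5,0,0.87],
    [-1.6,-1.5,-0.5,0,0.87],
    [-2,-3,-0.5,2,0.8],
    [-4,-5,-0.5,3,0.8],
    [-4,-5,-0.5,3,0.8],
    [-4,-5,-0.5,3,0.8],
    [-4,-5,-0.5,3,0.8],
    [-4,-5,-0.5,3,0.8]
  ]
}}

```text
clock: 19.52
ee_pos: [0.2942, -0.4476, 0.1043]
eef_rot: [[0.506, 0.862, -0.0], [0.862, -0.506, -0.0], [-0.0, 0.0, -1.0]]
ft_force: [0.6, 0.0, -0.0]
gripper_width: 0.0189
grip_force: 0.0
```

```bash
python3 - <<'E'
from h import *
go((.3,-.5),.1,-12)
c=vision.camera("top");cv2.imwrite("pics/t5.png",cv2.resize(c["pixels"][120:290,140:400],None,fx=3,fy=3,interpolation=cv2.INTER_CUBIC))
E
```

```text
row [-1.06  0.79  0.11] turn -3.07 pos [ 0.2942 -0.4476  0.1043] cl -30.4 t 19.5167 w 0.0189 F [ 0.6  0.  -0. ] g 0.0
```

View pics/t5.png

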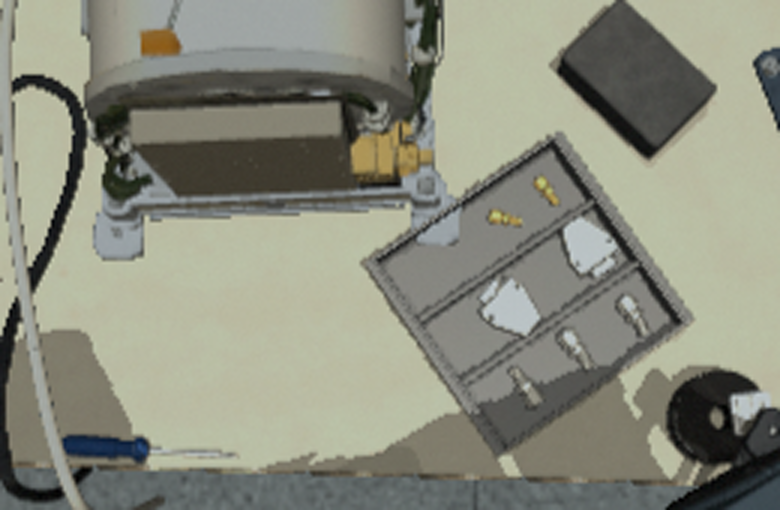

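Every piece is in its own compartment: small adapters at (505,217) and (545,190), connectors at (510,305) and (588,248), large adapters at (525,385), (572,345) and (632,312). The foam block, reel and screwdriver look unmoved.

{"method": "jog_arm", "body": {
  "series": [
    [0,0,0,0,0.8],
    [0,0,0,0,0.8],
    [0,0,0,0,0.8]
  ]
}}

```text
clock: 19.82
ee_pos: [0.2978, -0.4456, 0.1039]
eef_rot: [[0.502, 0.865, 0.0], [0.865, -0.502, 0.0], [0.0, -0.0, -1.0]]
ft_force: [-0.1, 0.5, -0.1]
gripper_width: 0.0187
grip_force: 0.0
```

```bash
python3 -c "
from station import job_done
print(job_done())"
```

```text
the job is handed in; nothing more can be done
None
```

The job is handed in at 19.8 s: in the last picture every piece lay in its own compartment, including the misplaced large adapter, and the reel, foam block and screwdriver looked unmoved; the hand-in gave no verdict.

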